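# Index the dispensing nozzle over the beaker and hold the lock pin home

## Task

On the dispensing stand, pull up the black lock knob so that its pin leaves the rail, slide the sleeve along the rail by one hole, to the side where the open beaker stands (not the capped jar), so that the nozzle is over the beaker, and let the pin drop fully home into that hole. Finish while still holding the knob with the pin fully in: do not let go of it. Do not push the beaker, the jar or the other things on the bench out of place.

Things in the scene. Friction and masses are not known exactly. Their poses are not given: they have to be found in the camera images.
- stand: Fixed dispensing stand: aluminium base plate 200 x 360 x 8 mm, two white posts, and on them a level steel rail 30 x 330 mm with its top 135 mm above the bench. Origin on the bench under the middle of the rail; its y axis runs along the rail, its x axis points (level) to the side of the rail where the nozzle boom, beaker and jar are, z up. Its place changes, and its yaw by up to 0.4 rad either way.
- hole_left (a point): Mouth of the rail's hole on the stand's +y side, on the rail's top face. The three holes are 12 mm wide and 70 mm apart; the pin is 8 mm thick with a round end.
- hole_mid (a point): Mouth of the middle hole, over the stand's origin; the pin starts in it.
- hole_right (a point): Mouth of the hole on the stand's -y side.
- knob_center (a point): Centre of the black ribbed lock knob (upright cylinder, 24 mm diameter, 24 mm high) on top of the sleeve. It is 40 mm above the rail's top when the pin is home. Under the knob is a steel boss of 16 mm diameter and 22 mm height, and under that the flat top of the white sleeve (42 mm across the rail, 54 mm along it), 34 mm below the knob's centre when home. Nothing beside the knob: it can be gripped from above in any yaw.
- plunger (a joint): Height of the knob and its pin above home, m: 0 = pin fully home (10 mm deep in the hole), 0.018 = upper stop. A spring pulls it down with 4 N at 0 and 8.5 N at the upper stop. The pin is clear of the rail above 0.010; over solid rail it rests at 0.010.
- sleeve (a joint): Position of the sleeve along the rail in the stand's y direction, m: 0 = middle hole, +0.07 = left hole, -0.07 = right hole, stops at +-0.085. Slides with about 1.5 N of friction once the pin is out; the knob travels with it.
- nozzle_tip (a point): Lower end of the steel nozzle tube, 100 mm above the bench, carried by the sleeve on a boom, 90 mm from the rail's centre line along the stand's x.
- beaker_rim (a point): Centre of the mouth of the open glass beaker (62 mm mouth diameter, 72 mm high, loose on the base plate, mouth 81 mm above the bench). It stands in front of the left or the right hole.
- jar_mid (a point): Middle (33 mm above its foot) of the capped amber jar, 58 mm diameter, 66 mm high, loose, in front of the other hole. Leave it there.
- vial_box: Bystander: cardboard box of green-capped vials, 75 x 110 x 46 mm, loose on the bench beside the stand. Origin at the centre of its underside.
- dish: Bystander: flat clear dish, 94 mm diameter, 18 mm high, loose on the bench on the stand's +x side. Origin at the centre of its underside.
There are look-alikes about, which are no part of the job. What is shaped like the part that bears beaker_rim but purple is not meant.

How it is judged:
By the outcome, as a careful person would: the job done as asked, in the order asked, and still so for the second after the job is handed in, while the arm keeps its last pose, push and grip.
It also fails if it takes over 35 s, if anything falls off the work surface, if the arm or the gripper's body presses on something with over 40 N, if the wrist force passes 120 N, or if a joint passes its speed limit or range.

## Robot

A 7-joint arm with a two-finger parallel gripper is mounted at the origin on the work surface. World frame = base frame: x ahead of the robot, y to its left, z up, the work surface at z = 0. Lengths are in m, angles in rad, forces in N, time in s.
With the tool pointing down it reaches from about 0.35 to 0.9 m from the base axis. Payload 8.1 kg.
Tool frame: the origin (TCP) lies midway between the tips of the shut fingers; the grasp point (between the pads) lies 19 mm behind it; z points along the fingers, y is the line along which they close (so a half turn about z gives the same grasp; the last joint's range is limited). The gripper opens to 92 mm and grips with 3 to 60 N. Pads are 19 mm wide; open, the fingers measure 130 mm over their backs; the gripper's body (75 mm by 190 mm) begins 47 mm behind the grasp point.
Start: joints at [1.132, 0.434, 0.025, 1.573, -0.012, 1.134, -0.075], TCP at [0.206, -0.59, 0.227] pointing down, gripper open.
Joint ranges: [-2.62, 2.62], [-0.44, 2.09], [-1.27, 1.32], [0.08, 2.57], [-1.32, 4.46], [0.12, 2], [-2.74, 2.74]. Speed limits (rad/s): [2.22, 2.22, 3.01, 3.01, 3.14, 3.14, 3.14].

## Interface

Orientations are given as a unit quaternion [x, y, z, w].
In Python, from rig import status, vision, arm, masks_of, mark_of gives the robot as it stands.
- The arm moves only by the tool jog_arm, never from a script. Its argument "targets" is a list that holds one entry, the list of rows, each a list of 7 numbers: the shift along the tool's x, y, z scaled (see below), then the turn, a rotation vector about the tool's x, y, z scaled (see below), then the closure in counts, from 0 (fully open) to 255 (shut). A call has exactly 5 rows; each row shifts and turns the commanded pose from where the row before left it, along the tool's axes as they then stand; what a row does not reach is not made up. The controller multiplies each number of a shift by 3 cm and each number of a turn by 5 degrees. A row lasts 1/12 s, in which the tool goes at most 41.7 mm and 7.16 degrees, less where a joint would pass 70% of its speed; a pose out of reach is approached as far as the arm can. A call with a number of a shift or a turn outside -1 to 1 is refused whole. A call with a gripper value outside its range is refused whole. The fingers move at their own pace and stop on an object; the grip force is fixed at half the most. Time passes only in rows, so rows that do not move let the fingers close, or fill a call up. It gives the time, the measured TCP pose, the force, the opening and the grip force at its end, in the units of the state.
- status.state(): the state, without advancing time (a new reading comes with each control period).
- vision.grab_frame(name): name is "scene" or "top" or "wrist"; returns a dict with "img" (400x640x3 uint8, red, green, blue), "intrinsics" (3x3 intrinsics, pixels), "origin" and "rotation" of the camera in the world; the wrist camera has in their place "hand_eye" (4x4, takes a point from camera to tool coordinates, whose origin is the TCP and whose axes are the flange's). Camera axes: x right, y up, looking along -z (the intrinsics and any distortion apply to the point x, -y, -z); pixel columns grow to the right and rows downward; lengths in m; the calibration is good to about 2 mm. A picture is of the moment at which its call begins: read the wrist's pose just before it. There is no depth.
- arm.finish_job(): hands the job in; it is judged then, once.
Trained networks look in a picture, given as the dict that the camera call returned (one of the last four; its "shot" number tells which), for a name from the list of things; names that differ only in an ending like _2 or _b are one class to them, and where a whole thing is asked for, a point or a joint stands for the part that bears it (a point fixed in the world has none). Each returns a list of dicts, best first, with "score" (0 to 1); they miss things now and then, are a little off and sometimes report something else, mostly with a low value. They report only what shows in the picture. A call takes as long as a camera call. They do not tell look-alikes from the thing itself.
- masks_of(query, picture): "region" (400x640 bool, what is visible of it).
- mark_of(query, picture): "position" ([x, y, z] in m, in the coordinates of the camera as it stood for that picture, good to about 4 mm: a listed point, or the origin of a listed thing).
The state is a dict: "time": time; "joint_positions": joint angles; "joint_vel": joint speeds; "joint_efforts": joint torques, N m; "ee_pos": TCP position; "tool_rot": TCP orientation; "contact_force": force on the tool from outside, world axes, zero at the start; "ft_torque": the same for the moment, N m; "grip_width": opening from 0.0 (shut) to 1.0 (fully open); "finger_force": force on a finger pad.
Only numpy, scipy, OpenCV 4.12 (cv2) and the standard library are available. Lean on these libraries where they do the work, as an engineer would, in place of code of your own. Each camera call takes 0.05 s, during which the arm holds its last target. There are 200 camera calls.

## Working session

There is one attempt and no reset: what is moved stays moved. The work goes in short steps, Python scripts to look and compute and a tool call to move; the robot and the scene stay as the last step left them, time stands still between calls to the robot, and variables do not carry over. Pictures are saved under pics/ and viewed, at most 10 in all, crops included, and the job is handed in when it is done.

Besides the shell and the picture viewer there is one more tool, called after "Call:" as name([rows], argument=value, ...), one row to a line, values as JSON. jog_arm: Moves the arm, as the interface text tells. Shifts and turns lie within -1 to 1; 1 stands for 3 cm of shift or 5 degrees of turn. Its arguments: {"type":"object","properties":{"targets":{"type":"array","items":{"type":"array","items":{"type":"array","items":{"type":"number"}}}}},"required":["targets"]}

```bash
mkdir -p pics
cat > h.py <<'E'
import numpy as np, cv2
from rig import status, vision, arm, masks_of, mark_of
from scipy.spatial.transform import Rotation as R
def snap(n):
    s=status.state(); f=vision.grab_frame(n)
    if n=="wrist":
        Rt=R.from_quat(s["tool_rot"]).as_matrix(); H=np.array(f["hand_eye"])
        f["_R"]=Rt@H[:3,:3]; f["_o"]=Rt@H[:3,3]+np.array(s["ee_pos"])
    else: f["_R"]=np.array(f["rotation"]); f["_o"]=np.array(f["origin"])
    return f
def W(f,p): return f["_R"]@np.array(p)+f["_o"]
def px(f,p):
    c=f["_R"].T@(np.array(p)-f["_o"]); K=np.array(f["intrinsics"]); q=K@np.array([c[0],-c[1],-c[2]]); return q[:2]/q[2]
def save(f,name): cv2.imwrite("pics/"+name,cv2.cvtColor(f["img"],cv2.COLOR_RGB2BGR))
E
python3 - <<'E'
from h import *
np.set_printoptions(precision=3,suppress=True)
s=status.state(); print(s["time"],s["ee_pos"],s["tool_rot"],s["grip_width"])
for c in ("scene","top"):
    f=snap(c); save(f,c+"0.png")
    for n in ("knob_center","hole_left","hole_mid","hole_right","nozzle_tip","beaker_rim","jar_mid","vial_box","dish","stand"):
        for d in mark_of(n,f)[:3]:
            w=W(f,d["position"]); print(c,n,round(d["score"],2),w,px(f,w))
print(status.state()["time"])
E
```

```text
0.0 [ 0.206 -0.59   0.226] [ 0.986  0.167 -0.    -0.001] 0.9970798169664579Traceback (most recent call last):
  File "<stdin>", line 8, in <module>
  File "h.py", line 11, in W
    def W(f,p): return f["_R"]@np.array(p)+f["_o"]
                       ~~~~~~~^~~~~~~~~~~~
ValueError: matmul: Input operand 1 has a mismatch in its core dimension 0, with gufunc signature (n?,k),(k,m?)->(n?,m?) (size 3 is different from 4)
```

```bash
sed -i 's/f\["_R"\]=np.array(f\["rotation"\])/f["_R"]=R.from_quat(f["rotation"]).as_matrix()/' h.py
python3 - <<'E'
from h import *
np.set_printoptions(precision=3,suppress=True)
for c in ("scene","top"):
    f=snap(c); save(f,c+"0.png"); print(f["origin"],f["rotation"])
    for n in ("knob_center","hole_left","hole_mid","hole_right","nozzle_tip","beaker_rim","jar_mid","vial_box","dish","stand"):
        for d in mark_of(n,f)[:3]:
            w=W(f,d["position"]); print(c,n,round(d["score"],2),w,px(f,w))
print(status.state()["time"])
E
```

```text
[ 0.862 -0.422  1.026] [0.299 0.068 0.231 0.923]
scene knob_center 0.49 [0.51  0.089 0.177] [282.29  195.725]
scene knob_center 0.21 [0.622 0.042 0.038] [315.929 262.085]
scene hole_left 0.63 [0.491 0.157 0.134] [290.915 183.233]
scene hole_left 0.26 [ 0.471  0.364 -0.002] [322.151 159.369]
scene hole_mid 0.73 [0.512 0.091 0.133] [284.347 206.694]
scene nozzle_tip 0.61 [0.6   0.113 0.099] [322.2   222.411]
scene beaker_rim 0.92 [0.761 0.262 0.07 ] [406.708 210.474]
scene beaker_rim 0.92 [0.342 0.053 0.07 ] [219.156 205.455]
scene beaker_rim 0.81 [0.583 0.182 0.081] [328.947 203.272]
scene jar_mid 0.9 [0.616 0.044 0.04 ] [314.125 260.185]
scene vial_box 0.91 [ 0.471  0.363 -0.004] [321.944 160.099]
scene dish 0.83 [ 0.727  0.075 -0.001] [360.4   277.625]
scene dish 0.27 [ 0.471  0.362 -0.004] [321.944 160.378]
scene stand 0.73 [ 0.512  0.087 -0.001] [286.285 237.581]
[0.357 0.156 1.337] [-0.057  0.061  0.71  -0.699]
top knob_center 0.61 [0.509 0.092 0.174] [340.484 212.546]
top hole_left 0.75 [0.49  0.159 0.137] [312.558 222.39 ]
top hole_mid 0.81 [0.511 0.088 0.132] [341.478 213.779]
top hole_right 0.97 [0.53  0.024 0.139] [367.451 205.425]
top nozzle_tip 0.87 [0.593 0.112 0.101] [330.522 183.226]
top beaker_rim 0.92 [0.34  0.051 0.074] [356.486 284.162]
top beaker_rim 0.71 [0.591 0.371 0.071] [230.248 187.797]
top beaker_rim 0.6 [0.763 0.256 0.073] [274.237 123.281]
top jar_mid 0.59 [0.616 0.044 0.041] [354.928 178.756]
top vial_box 0.88 [ 0.472  0.359 -0.003] [238.709 235.975]
top dish 0.92 [0.723 0.077 0.   ] [340.796 144.176]
top stand 0.93 [0.509 0.09  0.002] [338.02  220.687]
1.2
```

View pics/scene0.png

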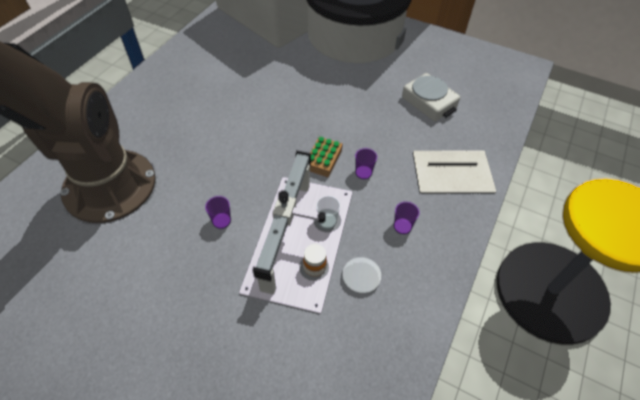

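View pics/top0.png

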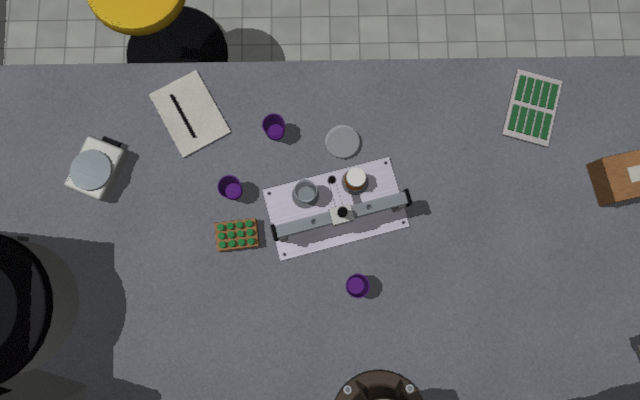

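The open clear beaker (scene px 328,205; top px 305,190) stands in front of the +y (left) hole and the jar is at the right, so the slide goes to stand +y. The purple cups are decoys. The knob is at top px 342,212, about (0.510, 0.090, 0.175), and the rail yaw is about 0.29. I'm approaching now.

Call:
jog_arm([
  [[0.85, -0.9, -0.4, 0, 0, 0.1, 0], [0.85, -0.9, -0.4, 0, 0, 0.1, 0], [0.85, -0.9, -0.4, 0, 0, 0.1, 0], [0.85, -0.9, -0.4, 0, 0, 0.1, 0], [0.85, -0.9, 0, 0, 0, 0.1, 0]],
])

```text
time: 1.62
ee_pos: [0.2859, -0.4213, 0.2771]
tool_rot: [0.989, 0.145, 0.001, 0.002]
contact_force: [2.0, -1.0, 0.2]
grip_width: 1.001
finger_force: 0.0
```

Call:
jog_arm([
  [[0.85, -0.9, 0, 0, 0, 0, 0], [0.85, -0.9, 0, 0, 0, 0, 0], [0.85, -0.9, 0, 0, 0, 0, 0], [0.85, -0.9, 0, 0, 0, 0, 0], [0.85, -0.9, 0, 0, 0, 0, 0]],
])

```text
time: 2.03
ee_pos: [0.3685, -0.2543, 0.275]
tool_rot: [0.989, 0.145, 0.0, 0.0]
contact_force: [0.0, 0.0, -0.2]
grip_width: 1.001
finger_force: 0.0
```

Call:
jog_arm([
  [[0.85, -0.9, 0, 0, 0, 0, 0], [0.85, -0.9, 0, 0, 0, 0, 0], [0.85, -0.9, 0, 0, 0, 0, 0], [0.85, -0.9, 0, 0, 0, 0, 0], [0, 0, 0, 0, 0, 0, 0]],
])

```text
time: 2.45
ee_pos: [0.4375, -0.116, 0.2753]
tool_rot: [0.989, 0.15, 0.002, -0.001]
contact_force: [-0.3, -0.0, 1.0]
grip_width: 1.0
finger_force: 0.0
```

Call:
jog_arm([
  [[0.85, -1, 0, 0, 0, 0, 0], [0.85, -1, 0, 0, 0, 0, 0], [0.85, -1, 0, 0, 0, 0, 0], [0.85, -1, 0, 0, 0, 0, 0], [0.85, -1, 0, 0, 0, 0, 0]],
])

```text
time: 2.87
ee_pos: [0.514, 0.0585, 0.2749]
tool_rot: [0.989, 0.145, 0.0, 0.0]
contact_force: [1.6, -0.2, 0.7]
grip_width: 1.004
finger_force: 0.0
```

Call:
jog_arm([
  [[0, -0.4, 0, 0, 0, 0, 0], [0, -0.4, 0, 0, 0, 0, 0], [0, 0, 0, 0, 0, 0, 0], [0, 0, 0, 0, 0, 0, 0], [0, 0, 0, 0, 0, 0, 0]],
])

```text
time: 3.28
ee_pos: [0.5065, 0.0781, 0.2748]
tool_rot: [0.99, 0.144, -0.0, 0.001]
contact_force: [0.1, 0.2, -0.2]
grip_width: 0.997
finger_force: 0.0
```

Run:
```python
from h import *
np.set_printoptions(precision=4,suppress=True)
f=snap("wrist"); save(f,"w1.png"); s=status.state(); print(s["ee_pos"],s["tool_rot"])
for n in ("knob_center","hole_left","hole_mid","hole_right","nozzle_tip","beaker_rim","jar_mid"):
    for d in mark_of(n,f)[:2]:
        w=W(f,d["position"]); print(n,round(d["score"],2),w,px(f,w))
        print(R.from_quat(s["tool_rot"]).as_matrix().T@(w-s["ee_pos"]))
```

```text
[0.5066 0.0781 0.2748] [0.9895 0.1442 0.     0.0005]
knob_center 0.74 [0.5112 0.0903 0.1737] [308.0147 185.8605]
[ 0.0079 -0.0105  0.1011]
knob_center 0.59 [0.5797 0.1762 0.0794] [256.1711  89.7119]
[ 0.0981 -0.0733  0.1953]
hole_left 0.73 [0.4946 0.1591 0.1391] [242.3113 173.661 ]
[ 0.0117 -0.0812  0.1356]
hole_mid 0.48 [0.5811 0.1766 0.0777] [256.3988  88.4728]
[ 0.0996 -0.0733  0.197 ]
hole_right 0.85 [0.5227 0.0179 0.1385] [376.8429 185.6323]
[-0.0017  0.0622  0.1363]
nozzle_tip 0.71 [0.5983 0.1122 0.0975] [312.9814  89.217 ]
[ 0.0977 -0.0067  0.1773]
beaker_rim 0.96 [0.5966 0.3757 0.0713] [86.0753 20.2558]
[ 0.1713 -0.2598  0.2032]
jar_mid 0.6 [0.618  0.0474 0.0381] [365.5581  91.4896]
[0.098  0.0609 0.2368]
```

View pics/w1.png

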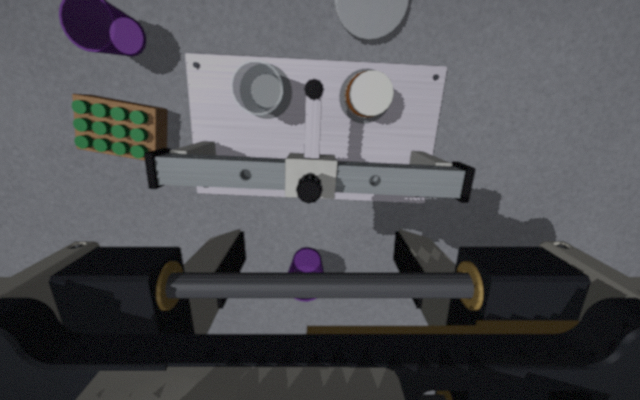

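The wrist view shows the knob at (309,187) and the rail holes at (246,174) and (375,181). The beaker, at (263,88), is in front of the left hole. I'm refining the yaw from these pixels.

Run:
```python
from h import *
np.set_printoptions(precision=4,suppress=True)
def ray(f,u,v,z):
    d=np.linalg.inv(np.array(f["intrinsics"]))@[u,v,1]; d=f["_R"]@[d[0],-d[1],-d[2]]; return f["_o"]+d*(z-f["_o"][2])/d[2]
for c in ("wrist","top"):
    f=snap(c)
    print({k:v for k,v in f.items() if k not in("img","intrinsics","_R","_o","origin","rotation","hand_eye")})
    P=[(246,174),(375.5,180.5)] if c=="wrist" else [(313,221.5),(368.5,206)]
    a,b=[ray(f,*p,.135) for p in P]; print(c,a,b,(a+b)/2,np.linalg.norm(a-b),np.arctan2(-(a-b)[0],(a-b)[1]))
    for n in ("knob_center",):
        m=masks_of(n,f)
        for d in m[:2]:
            ys,xs=np.nonzero(d["region"]); print(d["score"],len(xs),xs.mean(),ys.mean(),xs.min(),xs.max(),ys.min(),ys.max())
    if c=="wrist": print("knob top",ray(f,309,187,.18))
```

```text
{'shot': 5}
wrist [0.4942 0.1578 0.135 ] [0.5272 0.0221 0.135 ] [0.5107 0.09   0.135 ] 0.13973777735914775 0.2388793491013445
0.74 642 310.8753894080997 188.7803738317757 298 324 174 203
knob top [0.5123 0.0911 0.18  ]
{'shot': 6}
top [0.4929 0.1577 0.135 ] [0.5288 0.0212 0.135 ] [0.5108 0.0895 0.135 ] 0.14112603678382418 0.2574196916846782
```

Call:
jog_arm([
  [[0.25, -0.34, 0, 0, 0, 0, 0], [0, 0, 0, 0, 0, 0.5, 0], [0, 0, 0.6, 0, 0, 0, 0], [0, 0, 1, 0, 0, 0, 0], [0, 0, 0.4, 0, 0, 0, 0]],
])

```text
time: 4.3
ee_pos: [0.5097, 0.0917, 0.2121]
tool_rot: [0.992, 0.124, -0.001, 0.0]
contact_force: [-0.4, -0.3, 0.3]
grip_width: 1.002
finger_force: 0.0
```

Call:
jog_arm([
  [[0, 0, 0.7, 0, 0, 0, 0], [0, 0, 0.7, 0, 0, 0, 0], [0, 0, 0.5, 0, 0, 0, 0], [0, 0, 0, 0, 0, 0, 0], [0, 0, 0, 0, 0, 0, 0]],
])

```text
time: 4.72
ee_pos: [0.5105, 0.092, 0.1574]
tool_rot: [0.992, 0.124, -0.001, -0.0]
contact_force: [-0.1, 0.4, 1.6]
grip_width: 0.998
finger_force: 0.0
```

Call:
jog_arm([
  [[0, 0.06, 0.1, 0, 0, 0, 0], [0, 0, 0, 0, 0, 0, 120], [0, 0, 0, 0, 0, 0, 200], [0, 0, 0, 0, 0, 0, 255], [0, 0, 0, 0, 0, 0, 255]],
])

```text
time: 5.13
ee_pos: [0.5116, 0.0904, 0.1552]
tool_rot: [0.992, 0.124, 0.0, -0.0]
contact_force: [-1.2, -0.1, 0.5]
grip_width: 0.759
finger_force: 0.0
```

Call:
jog_arm([
  [[0, 0, 0, 0, 0, 0, 255], [0, 0, 0, 0, 0, 0, 255], [0, 0, 0, 0, 0, 0, 255], [0, 0, 0, 0, 0, 0, 255], [0, 0, 0, 0, 0, 0, 255]],
])

```text
time: 5.55
ee_pos: [0.5113, 0.0903, 0.1547]
tool_rot: [0.992, 0.124, 0.0, 0.0]
contact_force: [0.2, 1.3, -0.4]
grip_width: 0.396
finger_force: 0.0
```

Call:
jog_arm([
  [[0, 0, 0, 0, 0, 0, 255], [0, 0, 0, 0, 0, 0, 255], [0, 0, 0, 0, 0, 0, 255], [0, 0, 0, 0, 0, 0, 255], [0, 0, 0, 0, 0, 0, 255]],
])

```text
time: 5.97
ee_pos: [0.5113, 0.0902, 0.1547]
tool_rot: [0.992, 0.124, 0.0, 0.0]
contact_force: [0.3, -0.8, -0.2]
grip_width: 0.249
finger_force: 30.0
```

Gripped (opening 23 mm, 30 N). Pulling up about 14 mm.

Call:
jog_arm([
  [[0, 0, -0.15, 0, 0, 0, 255], [0, 0, -0.16, 0, 0, 0, 255], [0, 0, -0.16, 0, 0, 0, 255], [0, 0, 0, 0, 0, 0, 255], [0, 0, 0, 0, 0, 0, 255]],
])

```text
time: 6.38
ee_pos: [0.5112, 0.0902, 0.1689]
tool_rot: [0.992, 0.124, 0.0, 0.0]
contact_force: [3.6, -0.8, -8.6]
grip_width: 0.252
finger_force: 30.0
```

Raised 14 mm with a spring load of about 8 N, so the pin is clear. Sliding toward the left hole.

Call:
jog_arm([
  [[0, -0.3, 0, 0, 0, 0, 255], [0, -0.4, 0, 0, 0, 0, 255], [0, -0.5, 0, 0, 0, 0, 255], [0, -0.3, 0, 0, 0, 0, 255], [0, 0, 0, 0, 0, 0, 255]],
])

```text
time: 6.8
ee_pos: [0.4996, 0.1371, 0.169]
tool_rot: [0.992, 0.126, 0.0, -0.001]
contact_force: [3.0, 2.9, -7.9]
grip_width: 0.25
finger_force: 30.0
```

Run:
```python
from h import *
np.set_printoptions(precision=4,suppress=True)
s=status.state(); print(s["time"],s["ee_pos"],s["tool_rot"],s["contact_force"])
f=snap("top"); save(f,"top2.png")
for n in ("knob_center","nozzle_tip"):
    for d in mark_of(n,f)[:2]: print(n,d["score"],W(f,d["position"]))
p=np.array(s["ee_pos"]); Rm=R.from_quat(s["tool_rot"]).as_matrix()
print("to goal, tool axes", Rm.T@(np.array([.5112-.07*np.sin(.25),.0902+.07*np.cos(.25),p[2]])-p))
```

```text
6.8 [0.4996 0.1371 0.169 ] [ 0.9921  0.1257  0.0003 -0.0009] [ 3.0085  2.9231 -7.8874]
to goal, tool axes [-0.0003 -0.0217  0.    ]
```

Call:
jog_arm([
  [[0, -0.36, 0, 0, 0, 0, 255], [0, -0.36, 0, 0, 0, 0, 255], [0, 0, 0, 0, 0, 0, 255], [0, 0, 0, 0, 0, 0, 255], [0, 0, 0, 0, 0, 0, 255]],
])

```text
time: 7.37
ee_pos: [0.4951, 0.1549, 0.1689]
tool_rot: [0.992, 0.124, 0.0, -0.0]
contact_force: [4.1, 2.2, -8.6]
grip_width: 0.251
finger_force: 30.0
```

Run:
```python
from h import *
np.set_printoptions(precision=4,suppress=True)
s=status.state(); print(s["ee_pos"],s["tool_rot"],s["contact_force"])
f=snap("wrist"); save(f,"w2.png")
for n in ("nozzle_tip","beaker_rim","knob_center"):
    for d in mark_of(n,f)[:2]: print(n,d["score"],W(f,d["position"]))
p=np.array(s["ee_pos"]); Rm=R.from_quat(s["tool_rot"]).as_matrix()
print(np.linalg.norm(p[:2]-[.5112,.0902]), Rm.T@(np.array([.5112-.07*np.sin(.25),.0902+.07*np.cos(.25),p[2]])-p))
```

```text
[0.4951 0.1549 0.1689] [ 0.9923  0.1239  0.0002 -0.0001] [ 4.1179  2.1594 -8.5659]
nozzle_tip 0.72 [0.583  0.1758 0.0991]
beaker_rim 0.84 [0.5815 0.1778 0.0775]
beaker_rim 0.66 [0.5997 0.3753 0.0691]
knob_center 0.71 [0.4938 0.1584 0.1879]
0.06663466849901639 [-0.0004 -0.0034  0.    ]
```

View pics/w2.png

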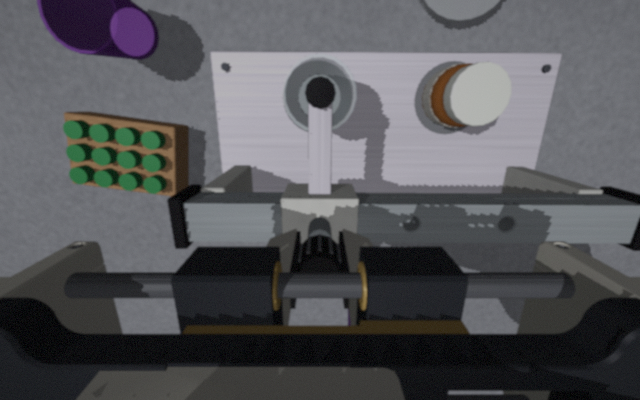

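The nozzle cap at (320,93) is over the beaker. The mid and right holes at (411,223) and (507,223) put the left hole at about 315, against a sleeve centre at about 320, so it is still some 3.4 mm short. I'll finish the slide, then lower.

Call:
jog_arm([
  [[0, -0.12, 0, 0, 0, 0, 255], [0, 0, 0, 0, 0, 0, 255], [0, 0, 0, 0, 0, 0, 255], [0, 0, 0, 0, 0, 0, 255], [0, 0, 0, 0, 0, 0, 255]],
])

```text
time: 7.98
ee_pos: [0.4944, 0.1579, 0.1689]
tool_rot: [0.992, 0.123, 0.0, 0.0]
contact_force: [4.3, 2.1, -8.3]
grip_width: 0.253
finger_force: 30.0
```

Call:
jog_arm([
  [[0, 0, 0.12, 0, 0, 0, 255], [0, 0, 0.1, 0, 0, 0, 255], [0, 0, 0.1, 0, 0, 0, 255], [0, 0, 0, 0, 0, 0, 255], [0, 0, 0, 0, 0, 0, 255]],
])

```text
time: 8.4
ee_pos: [0.4944, 0.1579, 0.159]
tool_rot: [0.992, 0.124, 0.0, 0.0]
contact_force: [6.9, -0.9, -5.2]
grip_width: 0.249
finger_force: 30.0
```

The pin is in the hole: plunger about 4 mm, and the pull is still the spring's. Lowering the rest.

Call:
jog_arm([
  [[0, 0, 0.1, 0, 0, 0, 255], [0, 0, 0.06, 0, 0, 0, 255], [0, 0, 0, 0, 0, 0, 255], [0, 0, 0, 0, 0, 0, 255], [0, 0, 0, 0, 0, 0, 255]],
])

```text
time: 8.82
ee_pos: [0.4943, 0.1583, 0.1547]
tool_rot: [0.992, 0.124, 0.0, 0.0]
contact_force: [2.8, -1.5, 1.1]
grip_width: 0.255
finger_force: 30.0
```

Call:
jog_arm([
  [[0, 0, 0.04, 0, 0, 0, 255], [0, 0, 0, 0, 0, 0, 255], [0, 0, 0, 0, 0, 0, 255], [0, 0, 0, 0, 0, 0, 255], [0, 0, 0, 0, 0, 0, 255]],
])

```text
time: 9.23
ee_pos: [0.4943, 0.1588, 0.1545]
tool_rot: [0.992, 0.124, 0.001, -0.0]
contact_force: [-0.6, -1.3, 13.7]
grip_width: 0.259
finger_force: 30.0
```

Run:
```python
from h import *
np.set_printoptions(precision=4,suppress=True)
f=snap("wrist"); save(f,"w3.png")
for n in ("nozzle_tip","beaker_rim","knob_center","jar_mid"):
    for d in mark_of(n,f)[:1]: print(n,d["score"],W(f,d["position"]))
print(status.state()["contact_force"],status.state()["ee_pos"])
```

```text
nozzle_tip 0.79 [0.5796 0.1769 0.1023]
beaker_rim 0.8 [0.5799 0.1779 0.0812]
knob_center 0.62 [0.4918 0.1623 0.1741]
jar_mid 0.59 [0.6138 0.0478 0.0389]
[-0.8207 -2.3255 13.4003] [0.4943 0.1588 0.1545]
```

View pics/w3.png

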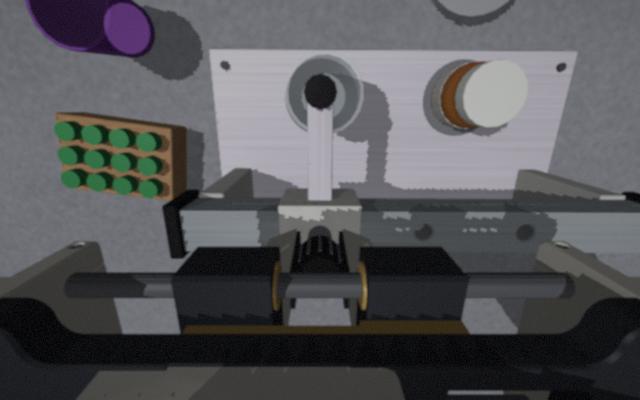

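The nozzle cap at (320,92) is over the beaker mouth, and the jar and box have not moved. The tool is back at its starting gripping height and now meets a hard stop (13 N upward), so the pin is home.

```bash
python3 -c "
from rig import arm; print(arm.finish_job())"
```

```text
the job is handed in; nothing more can be done
None
```

The sleeve is one hole over, on the beaker's side, with the nozzle above the beaker and the pin fully home; the gripper was still holding the knob when I handed the job in, about 9.5 s in.

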